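# Put the rework tools back in the bench organiser

### The arm

A 6-joint arm with a two-finger parallel gripper is mounted at the origin on the work surface. World frame = base frame: x ahead of the robot, y to its left, z up, the work surface at z = 0. Lengths are in mm, angles in rad, forces in N, time in s.
With the tool pointing down it reaches from about 275 to 825 mm from the base axis. Payload 4.9 kg.
Tool frame: the origin (TCP) lies at the very end of the fingers, on their centre line; the grasp point (between the pads) lies 19 mm behind it; z points along the fingers, y is the direction in which the jaws open and shut (so a half turn about z gives the same grasp; the last joint's range is limited). The gripper opens to 85 mm and grips with 20 to 120 N. Pads are 22 mm wide; open, the fingers measure 114 mm over their backs; the gripper's body (76 mm by 85 mm) begins 54 mm behind the grasp point. The pads swing forward as they close: fully open they stand 13 mm farther back than shut.
Start: joints at [1.139, 0.326, -0.193, 1.052, 0, 1.437], TCP at [161.374, 525.811, 231.281] pointing down, gripper open.
Joint ranges: [-2.65, 2.65], [-0.97, 1.79], [-1.3, 1.35], [-1.93, 2.1], [-1.47, 1.37], [-3.14, 3.14]. Speed limits (rad/s): [2.57, 2.57, 3.14, 3.14, 3.14, 3.14].

### API

Orientations are given as a unit quaternion [x, y, z, w].
In Python, from rig import env, viewer gives the robot as it stands.
- The arm moves only by the tool step_arm, never from a script. Its arguments are lists of equal length, an entry for each row: "slide": the shift along the world's x, y, z in units of 500 mm (1.0 is 500 mm), a list of three; "angular": the turn, a rotation vector about the world's x, y, z in units of pi rad (1.0 is pi rad), a list of three. A call has 1 to 8 rows; each row shifts and turns the commanded pose from where the row before left it; what a row does not reach is not made up. A row lasts 1/12 s, in which the tool goes at most 41.7 mm and 7.16 degrees, less where a joint would pass 70% of its speed; a pose out of reach is approached as far as the arm can. A call with a number of a shift or a turn outside -1 to 1 is refused whole. A call with a gripper value outside its range is refused whole. "jaw" is the gripper's target within -1 to 1 (shut at 1, half-way at 0, fully open at -1), set as the call begins (left out, the last holds). The fingers move at their own pace and stop on an object; the grip force is fixed at half the most. Time passes only in rows, so rows that do not move let the fingers close. It gives the time, the measured TCP pose, the force and the opening at its end, in the units of the state.
- env.get_state(): the state, without advancing time (a new reading comes with each control period).
- viewer.camera(name): name is "scene" or "top"; returns a dict with "frame" (384x512x3 uint8, red, green, blue), "z_map" (384x512 float32, mm along the optical axis (not along the pixel's ray), 0 where there is no reading), "vfov" (degrees; the focal length in pixels is half the picture's height over the tangent of half this angle, whatever the lens; pixels are square), "cx", "cy" (the principal point, pixels), "k1" (the pictures are not rectified: a ray, as slopes to the right and down, at radius r is drawn at 1 + k1 r^2 times it, then the intrinsics apply), "view" (4x4, takes a point from world to camera coordinates). Camera axes: x right, y down, z forward; pixel columns grow to the right and rows downward; lengths in mm; the calibration is good to about 2 mm. A picture is of the moment at which its call begins.
- env.hand_in(): hands the job in, once; it reports no verdict.
The state is a dict: "clock": time; "joint_positions": joint angles; "joint_velocities": joint speeds; "joint_torque": joint torques, N m; "ee_pos": TCP position; "tool_rot": TCP orientation; "wrist_force": force on the tool from outside, world axes, zero at the start; "wrist_torque": the same for the moment, N m; "width": finger opening in mm.
Only numpy, scipy, OpenCV 4.12 (cv2) and the standard library are available. Lean on these libraries where they do the work, as an engineer would, in place of code of your own. Each camera call takes 0.05 s, during which the arm holds its last target. There are 200 camera calls.

### The job

The repair is finished, so clear the blue mat: put the solder spool, the flux jar, the multimeter and the square hot-air nozzle back into the modular organiser, each in the pocket shaped for it, standing upright (the meter face up) and sitting fully down on the pocket's floor. Set each one down rather than dropping it, and do not push aside or tip the little open dish of screws that stands among them.

Things in the scene. Friction and masses are not known exactly. Their poses are not given: they have to be found in the camera images.
- spool: Sizes in mm. Solder spool standing upright on one of its flat flanges: black flanges 54 diameter, 44 tall overall, bright solder wire between them, paper disc on top; grip it as a plain cylinder of diameter 54. About 0.25 kg. Origin: centre of its underside; z up its axis. Starts on the blue mat (top 2 above the table) at any yaw.
- jar: Sizes in mm. Flux jar, the small round one: white body with a bright metal screw lid, 38 diameter, 30 tall, standing upright. About 0.07 kg. Origin: centre of its underside; z up its axis. Starts on the blue mat (top 2 above the table) at any yaw.
- meter: Sizes in mm. Pocket multimeter lying on its back, face up: black rounded box 104 long (x) x 50 wide (y) x 28, its raised face (96 x 42) at 30, dial knob up to 35; display towards +x. About 0.18 kg. Origin: centre of its underside; z up through the face. Starts on the blue mat (top 2 above the table) at any yaw.
- nozzle: Sizes in mm. Square hot-air nozzle standing on its mouth: steel, square skirt 40 x 40 x 20 tall, a step 30 x 30 to height 24, then a plain round neck of 24 diameter up to 54, on the centre line. About 0.09 kg. Origin: centre of the underside; x, y along the square's sides. Starts on the blue mat (top 2 above the table) at any yaw.
- module_spool: Sizes in mm. Fixed grey organiser module, 124 (x) x 82 (y) x 21 tall, one of four in any order (2 x 2, pitch 126 both ways, all turned alike) on a black gridded baseplate. Origin: centre of its underside, 5 above the table; x along its long side. Central pocket, 10 deep, its dark floor 11 above the origin: the larger round pocket, 68 diameter, for the solder spool.
- module_jar: Sizes in mm. Fixed grey organiser module, 124 (x) x 82 (y) x 21 tall, one of four in any order (2 x 2, pitch 126 both ways, all turned alike) on a black gridded baseplate. Origin: centre of its underside, 5 above the table; x along its long side. Central pocket, 10 deep, its dark floor 11 above the origin: the smaller round pocket, 52 diameter, for the flux jar.
- module_meter: Sizes in mm. Fixed grey organiser module, 124 (x) x 82 (y) x 21 tall, one of four in any order (2 x 2, pitch 126 both ways, all turned alike) on a black gridded baseplate. Origin: centre of its underside, 5 above the table; x along its long side. Central pocket, 10 deep, its dark floor 11 above the origin: an oblong pocket, 114 (x) x 64 (y), for the multimeter, either way round.
- module_nozzle: Sizes in mm. Fixed grey organiser module, 124 (x) x 82 (y) x 21 tall, one of four in any order (2 x 2, pitch 126 both ways, all turned alike) on a black gridded baseplate. Origin: centre of its underside, 5 above the table; x along its long side. Central pocket, 10 deep, its dark floor 11 above the origin: a square pocket, 54 x 54 along x and y, for the square nozzle, any way round that fits.
- screw_dish: Sizes in mm. Small loose open steel dish with screws in it, 52 across the rim, 12 tall, 0.12 kg, standing among the four things: not to be disturbed. Origin: centre of its underside.

How it is judged (in metres and radians):
At the end, for the whole second after the job is handed in: All four are seated in their own pockets, let go and still: each centre within 14 mm of its module's centre, its underside on the pocket floor (7 to 14.5 mm above the module's origin; the floor is at 11 and the rim at 21), upright within 0.12 rad, speed under 0.02 m/s (horizontal distance between spool and module_spool below 0.014 m and z of spool in the frame of module_spool between 0.007 and 0.0145 m and angle between each of spool, jar, meter, nozzle's own z axis and vertical below 0.12 rad and linear speed of each of spool, jar, meter, nozzle below 0.02 m/s and horizontal distance between jar and module_jar below 0.014 m and z of jar in the frame of module_jar between 0.007 and 0.0145 m and horizontal distance between meter and module_meter below 0.014 m and z of meter in the frame of module_meter between 0.007 and 0.0145 m and horizontal distance between nozzle and module_nozzle below 0.014 m and z of nozzle in the frame of module_nozzle between 0.007 and 0.0145 m); the robot touches nothing.
It fails at once if one of the four things is dropped or thrown (out of the fingers and faster than 0.8 m/s, a fall of over 3 cm) ((contact force between the fingers and spool below 0.05 N and linear speed of spool above 0.8 m/s) or (contact force between the fingers and jar below 0.05 N and linear speed of jar above 0.8 m/s) or (contact force between the fingers and meter below 0.05 N and linear speed of meter above 0.8 m/s) or (contact force between the fingers and nozzle below 0.05 N and linear speed of nozzle above 0.8 m/s)).
It fails at once if the dish of screws is pushed more than 2 cm from its place, or tipped by more than 0.4 rad (distance of screw_dish from where it was at the start of the episode above 0.02 m or angle between screw_dish's own z axis and vertical above 0.4 rad).
It also fails if it takes over 106 s, if anything falls off the work surface, if the arm or the gripper's body presses on something with over 40 N, if the wrist force passes 120 N, or if a joint passes its speed limit or range.

## Working session

There is one attempt and no reset: what is moved stays moved. The work goes in short steps, Python scripts to look and compute and a tool call to move; the robot and the scene stay as the last step left them, time stands still between calls to the robot, and variables do not carry over. Pictures are saved under pics/ and viewed, about 12 in all and at most 16, crops included, and the job is handed in when it is done.

Besides the shell and the picture viewer there is one more tool, called by a JSON object that holds its "name" and its "arguments". step_arm: Moves the arm, as the interface text tells. Its arguments: {"type":"object","properties":{"slide":{"type":"array","items":{"type":"array","items":{"type":"number"}}},"angular":{"type":"array","items":{"type":"array","items":{"type":"number"}}},"jaw":{"type":"number"}},"required":["slide","angular"]}

```bash
ls; mkdir -p pics; cat > h.py <<'E'
import numpy as np, cv2
from rig import env, viewer
def world(c):
    h,w=c["z_map"].shape; f=h/2/np.tan(np.radians(c["vfov"])/2)
    K=np.array([[f,0,c["cx"]],[0,f,c["cy"]],[0,0,1.]])
    u,v=np.meshgrid(np.arange(w),np.arange(h))
    p=np.stack([u,v],-1).reshape(-1,1,2).astype(np.float64)
    n=cv2.undistortPointsIter(p,K,np.array([c["k1"],0,0,0.]),None,None,(3,50,1e-9)).reshape(h,w,2)
    z=c["z_map"].astype(float)
    P=np.stack([n[...,0]*z,n[...,1]*z,z,np.ones_like(z)],-1)
    W=P@np.linalg.inv(c["view"]).T
    W[z==0]=np.nan
    return W[...,:3]
def save(c,name,scale=1.5):
    cv2.imwrite("pics/"+name,cv2.resize(c["frame"][...,::-1],None,fx=scale,fy=scale,interpolation=cv2.INTER_CUBIC))
E
python3 - <<'E'
from h import *
for n in("top","scene"):
    c=viewer.camera(n); save(c,n+"1.png"); np.savez("/tmp/"+n,**c)
    print(n,c["vfov"],c["cx"],c["cy"],c["k1"],c["view"].round(3).tolist())
print(env.get_state())
E
```

```text
pics
top 49.94947459882254 259.65108707113484 193.14584050857684 -0.07588890899161095 [[-0.015, -1.0, -0.01, 8.999], [-0.998, 0.016, -0.069, 529.335], [0.069, 0.009, -0.998, 972.007], [0.0, 0.0, 0.0, 1.0]]
scene 48.22344327167508 261.2042530073365 191.322069453455 0.05400744462787575 [[-0.655, 0.755, 0.015, 362.304], [0.563, 0.501, -0.657, -284.265], [-0.504, -0.422, -0.754, 1288.144], [0.0, 0.0, 0.0, 1.0]]
{'clock': 0.1, 'joint_positions': array([ 1.13883754e+00,  3.26899147e-01, -1.93483316e-01,  1.05199634e+00,
       -1.28033585e-05,  1.43660988e+00]), 'joint_velocities': array([ 0.00015633, -0.00159051,  0.00278745, -0.0011039 , -0.00030244,
        0.00058465]), 'joint_torque': array([ 3.36055764e-04, -4.44237542e+01,  2.63038909e+01,  7.85934652e-03,
       -1.27664107e-04,  6.11164111e-06]), 'ee_pos': array([161.13053339, 525.32222523, 230.56435069]), 'tool_rot': array([ 1.48336662e-01,  9.88936605e-01, -7.61534045e-04, -2.14851028e-04]), 'wrist_force': array([ 0.20970053, -0.69150235,  0.05593793]), 'wrist_torque': array([-0.01496791,  0.00496766,  0.00598782]), 'width': 85.27283975000618}
```

View pics/top1.png

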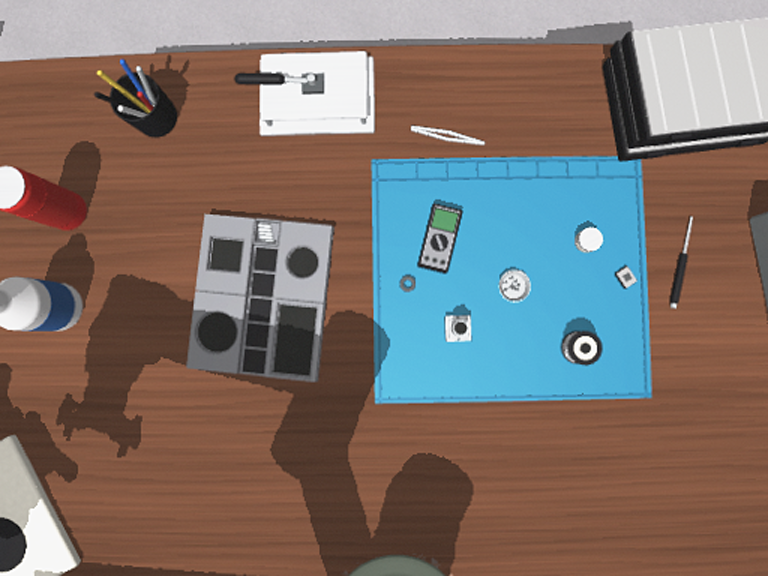

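View pics/scene1.png

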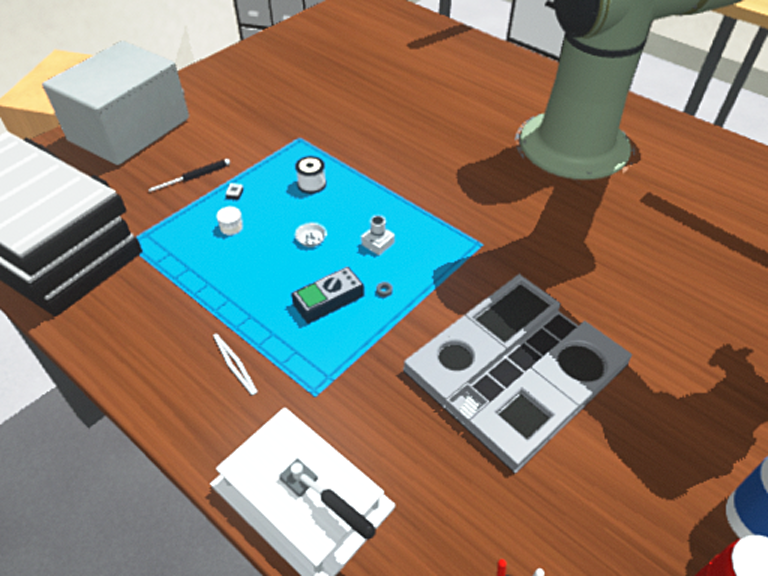

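```bash
python3 - <<'E'
from h import *
for n in("top","scene"):
    c=dict(np.load(f"/tmp/{n}.npz")); W=world(c)
    X,Y,Z=W[...,0],W[...,1],W[...,2]
    print(n,"table z",np.nanmedian(Z[(abs(X-450)<150)&(abs(Y)<300)]))
    m=((X>230)&(X<600)&(Y<20)&(Y>-400)&(Z>6)&(Z<70)).astype(np.uint8)
    k,l,st,ce=cv2.connectedComponentsWithStats(m)
    for i in range(1,k):
        if st[i,4]<25: continue
        s=l==i; top=s&(Z>np.percentile(Z[s],90)-2.5)
        P=W[s]; ztop=np.percentile(Z[s],98); 
        r=cv2.minAreaRect(W[top][:,:2].astype(np.float32))
        print("obj",st[i,4],ce[i].round(),"ztop",ztop.round(1),"bbox",P.min(0).round(),P.max(0).round(),"toprect",np.round(r[0],1),np.round(r[1],1),round(r[2],1), top.sum())
    m=((X>200)&(X<560)&(Y>60)&(Y<400)&(Z>22)&(Z<30)).astype(np.uint8)
    P=W[m>0]; r=cv2.minAreaRect(P[:,:2].astype(np.float32)); print("organiser",r,np.median(P[:,2]))
    m=((X>200)&(X<560)&(Y>60)&(Y<400)&(Z>8)&(Z<21)).astype(np.uint8)
    m=cv2.erode(m,np.ones((2,2)))
    k,l,st,ce=cv2.connectedComponentsWithStats(m)
    for i in range(1,k):
        if st[i,4]<60: continue
        s=l==i; r=cv2.minAreaRect(W[s][:,:2].astype(np.float32))
        print("pocket",st[i,4],ce[i].round(),np.round(r[0],1),np.round(r[1],1),round(r[2],1),np.median(Z[s]).round(1))
E
```

```text
top table z 2.992807038251442
obj 89 [392. 164.] ztop 35.9 bbox [ 586. -338.    6.] [ 600. -303.   37.] toprect [ 594.  -323.3] [13.4 31.9] 10.5 38
obj 385 [290. 171.] ztop 37.6 bbox [ 555. -104.    6.] [600. -44.  40.] toprect [581.5 -72.9] [43.2 41.8] 77.7 157
obj 130 [417. 185.] ztop 19.3 bbox [ 526. -398.    6.] [ 564. -368.   20.] toprect [ 544.5 -382.8] [27.6 22. ] 32.1 59
obj 214 [343. 190.] ztop 16.8 bbox [ 507. -229.    6.] [ 559. -176.   18.] toprect [ 532.8 -200.7] [48.9 51.3] 87.1 62
obj 69 [271. 189.] ztop 16.7 bbox [527. -39.   6.] [552. -15.  18.] toprect [538.6 -27.5] [22.1 20.6] 44.9 28
obj 300 [305. 219.] ztop 59.5 bbox [ 446. -130.    6.] [488. -84.  62.] toprect [ 466.6 -106.5] [21.  20.7] 88.9 64
obj 519 [388. 231.] ztop 50.5 bbox [ 407. -344.    6.] [ 465. -270.   52.] toprect [ 433.8 -300.8] [52.2 51.8] 43.5 269
organiser ((484.7236633300781, 214.81236267089844), (209.3260955810547, 173.56259155273438), 83.66365814208984) 26.3568322227145
pocket 1117 [196. 227.] [451.1 155.1] [ 62.3 109.6] 83.1 17.1
pocket 490 [145. 222.] [465.3 279.5] [60.6 62.1] 32.4 17.1
sce
[... 388 characters left out ...]
33 [252. 157.] ztop 57.9 bbox [ 449. -124.    6.] [492. -83.  60.] toprect [ 469.3 -103.2] [22.2 24. ] 8.9 60
obj 122 [207. 155.] ztop 15.3 bbox [ 511. -224.    6.] [ 561. -172.   17.] toprect [ 535.3 -197.1] [50.7 49.1] 36.5 48
obj 295 [232. 188.] ztop 35.9 bbox [560. -98.   6.] [600. -41.  38.] toprect [586.3 -69.5] [44.3 36.1] 74.5 134
obj 70 [256. 192.] ztop 13.6 bbox [530. -37.   6.] [555. -13.  14.] toprect [543.  -26.6] [23.8 21.5] 39.7 38
organiser ((484.0699768066406, 215.79505920410156), (209.6471710205078, 171.46868896484375), 84.20674896240234) 26.11552238411673
pocket 936 [342. 208.] [449.7 155.4] [ 61.  109.4] 83.7 16.6
pocket 554 [388. 242.] [464.7 281.9] [62.6 63.6] 30.9 17.3
```

```bash
python3 - <<'E'
from h import *
for n in("top","scene"):
    c=dict(np.load(f"/tmp/{n}.npz")); W=world(c)
    X,Y,Z=W[...,0],W[...,1],W[...,2]
    print(n)
    for nm,x,y,zl,zh in(("meter",630,-65,25,45),("jar",612,-320,27,45),("spool",435,-300,42,60),("nozzleskirt",468,-105,14,32),("neck",468,-105,52,70)):
        s=(np.hypot(X-x,Y-y)<85)&(Z>zl)&(Z<zh)
        if nm in("nozzleskirt","jar"): s&=np.hypot(X-x,Y-y)<45
        r=cv2.minAreaRect(W[s][:,:2].astype(np.float32)); (a,b),rad=cv2.minEnclosingCircle(W[s][:,:2].astype(np.float32))
        print(nm,s.sum(),np.round(r[0],1),np.round(r[1],1),round(r[2],1),"circ",round(a,1),round(b,1),round(rad,1),"zmed",np.median(Z[s]).round(1))
    m=((X>300)&(X<720)&(Y>60)&(Y<400)&(Z>22)&(Z<30)).astype(np.uint8)
    P=W[m>0]; r=cv2.minAreaRect(P[:,:2].astype(np.float32)); print("organiser",np.round(r[0],1),np.round(r[1],1),round(r[2],2),np.median(P[:,2]))
    m=((X>300)&(X<720)&(Y>60)&(Y<400)&(Z>8)&(Z<21)).astype(np.uint8)
    k,l,st,ce=cv2.connectedComponentsWithStats(m)
    for i in range(1,k):
        if st[i,4]<100: continue
        s=l==i; r=cv2.minAreaRect(W[s][:,:2].astype(np.float32))
        print("pocket",st[i,4],ce[i].round(),np.round(r[0],1),np.round(r[1],1),round(r[2],1),np.median(Z[s]).round(1))
    c0=W[(Z>22)&(Z<30)&(Y>60)&(Y<400)&(X>300)&(X<720)]
E
```

```text
top
meter 902 [611.  -80.5] [ 49.8 104.5] 74.6 circ 611.0 -80.1 55.9 zmed 32.8
jar 207 [ 605.5 -320.5] [37.3 38.4] 64.2 circ 605.4 -321.3 20.0 zmed 32.9
spool 432 [ 433.4 -300.8] [54.1 52.5] 61.3 circ 434.5 -300.7 28.1 zmed 47.1
nozzleskirt 193 [ 465.7 -106.5] [38.8 38.2] 89.1 circ 465.7 -106.6 27.0 zmed 24.1
neck 85 [ 466.6 -106.5] [21.2 20.7] 89.0 circ 466.2 -106.4 11.8 zmed 57.2
organiser [522.3 210.5] [209.1 249.5] 83.52 26.344724401186
pocket 159 [177. 154.] [627.1 199.2] [34.3 35.8] 83.9 12.4
pocket 478 [150. 169.] [591.7 265.9] [53.3 53.9] 83.4 17.0
pocket 150 [164. 206.] [504. 230.] [ 11.  208.5] 82.3 12.5
pocket 350 [201. 174.] [576.7 141.7] [50.4 49.6] 44.3 17.5
pocket 1236 [195. 226.] [452.4 156. ] [ 64.3 112.2] 83.5 17.1
pocket 577 [144. 221.] [466.7 280.4] [64. 65.] 34.5 17.1
scene
meter 769 [614.3 -77.8] [ 52.1 104.3] 74.9 circ 615.0 -78.1 55.4 zmed 32.1
jar 135 [ 608.6 -319.2] [36.9 35. ] 51.0 circ 609.5 -319.9 19.7 zmed 31.5
spool 215 [ 435.1 -297.9] [55.6 53.8] 59.2 circ 436.0 -299.1 28.7 zmed 45.6
nozzleskirt 167 [ 470.  -103.7] [42.8 40.5] 2.2 circ 470.4 -104.4 26.6 zmed 22.2
neck 64 [ 470.2 -103.3] [23.9 22.8] 55.6 circ 471.0 -103.7 13.1 zmed 55.8
organiser [524.1 211. ] [209.4 253.4] 83.52 26.166371398750584
pocket 1046 [341. 207.] [451.2 154.4] [ 62.7 112.6] 83.7 16.6
pocket 175 [342. 231.] [499.1 193.3] [  5.7 201.7] 83.6 14.0
pocket 352 [303. 237.] [576.7 140.3] [47.5 48.2] 7.0 17.0
pocket 629 [387. 241.] [464.9 280.9] [62.9 65.7] 33.2 17.3
pocket 366 [318. 282.] [639.8 220.4] [ 94.5 229.8] 20.4 13.9
pocket 209 [312. 268.] [624.5 197.9] [35.4 33.9] 85.2 13.1
pocket 598 [349. 276.] [591.  265.3] [52.5 52.3] 83.0 17.2
```

{"name": "step_arm", "arguments": {"slide": [[0.02,-0.027,0],[0.03,-0.04,0],[0.04,-0.053,0],[0.04,-0.053,0],[0.04,-0.053,0],[0.04,-0.053,0],[0.04,-0.053,-0.01],[0.04,-0.053,-0.01]], "angular": [[0,0,0.002],[0,0,0.002],[0,0,0.002],[0,0,0.002],[0,0,0.002],[0,0,0],[0,0,0],[0,0,0]], "jaw": -1}}

```text
clock: 0.77
ee_pos: [307.0, 332.0, 221.2]
tool_rot: [0.133, 0.991, 0.0, 0.0]
wrist_force: [1.3, -0.2, -0.5]
width: 85.4
```

{"name": "step_arm", "arguments": {"slide": [[0.04,-0.053,-0.01],[0.04,-0.053,-0.01],[0.04,-0.053,-0.01],[0.04,-0.053,-0.01],[0.04,-0.053,-0.01],[0.04,-0.053,-0.01],[0.04,-0.053,-0.01],[0.04,-0.053,-0.01]], "angular": [[0,0,0],[0,0,0],[0,0,0],[0,0,0],[0,0,0],[0,0,0],[0,0,0],[0,0,0]]}}

```text
clock: 1.43
ee_pos: [466.8, 119.8, 180.8]
tool_rot: [0.133, 0.991, -0.0, -0.0]
wrist_force: [-0.2, 0.1, 0.5]
width: 85.0
```

{"name": "step_arm", "arguments": {"slide": [[0.04,-0.053,-0.01],[0.04,-0.053,-0.01],[0.04,-0.053,-0.01],[0.04,-0.053,-0.01],[0.04,-0.053,-0.01],[0.04,-0.053,-0.01],[0.035,-0.053,-0.02],[0.016,-0.027,-0.02]], "angular": [[0,0,0],[0,0,0],[0,0,0],[0,0,0],[0,0,0],[0,0,0],[0,0,0],[0,0,0]]}}

```text
clock: 2.1
ee_pos: [614.1, -81.1, 130.7]
tool_rot: [0.134, 0.991, -0.001, 0.001]
wrist_force: [0.3, -0.1, 0.2]
width: 85.7
```

```bash
python3 - <<'E'
from h import *
c=viewer.camera("scene"); f=c["frame"][90:280,120:350]; cv2.imwrite("pics/m1.png",cv2.resize(f[...,::-1],None,fx=3,fy=3,interpolation=cv2.INTER_CUBIC))
s=env.get_state(); print(s["ee_pos"],s["tool_rot"],s["joint_positions"])
E
```

```text
[613.41904182 -82.38018817 128.29515875] [ 1.34916541e-01  9.90856556e-01 -8.59039421e-04 -2.74300375e-04] [-0.25182125  0.53273997 -0.14608908  0.89231247 -0.0017702   0.01883763]
```

View pics/m1.png

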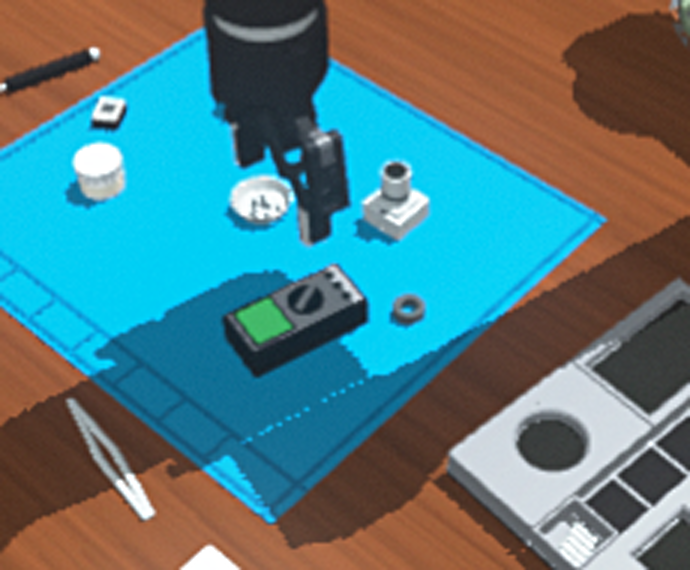

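{"name": "step_arm", "arguments": {"slide": [[-0.002,0.003,-0.03],[0,0.003,-0.04],[0,0,-0.04],[0,0,-0.04],[0,0,-0.035],[0,0,-0.025],[0,0,-0.012],[0,0,-0.006]], "angular": [[0,0,0],[0,0,0],[0,0,0],[0,0,0],[0,0,0],[0,0,0],[0,0,0],[0,0,0]]}}

```text
clock: 2.82
ee_pos: [610.0, -74.3, 16.2]
tool_rot: [0.133, 0.991, 0.0, -0.001]
wrist_force: [-0.5, -0.7, -0.0]
width: 85.4
```

{"name": "step_arm", "arguments": {"slide": [[0,0,0],[0,0,0],[0,0,0],[0,0,0],[0,0,0],[0,0,0],[0,0,0],[0,0,0]], "angular": [[0,0,0],[0,0,0],[0,0,0],[0,0,0],[0,0,0],[0,0,0],[0,0,0],[0,0,0]], "jaw": 1}}

```text
clock: 3.48
ee_pos: [612.2, -75.1, 18.9]
tool_rot: [0.133, 0.991, -0.0, 0.001]
wrist_force: [-1.2, 0.0, 5.8]
width: 48.7
```

{"name": "step_arm", "arguments": {"slide": [[0,0,0],[0,0,0],[0,0,0],[0,0,0.005],[0,0,0.01],[0,0,0.01],[0,0,0.01],[0,0,0]], "angular": [[0,0,0],[0,0,0],[0,0,0],[0,0,0],[0,0,0],[0,0,0],[0,0,0],[0,0,0]]}}

```text
clock: 4.15
ee_pos: [611.7, -74.8, 36.0]
tool_rot: [0.133, 0.991, -0.0, 0.001]
wrist_force: [0.8, -0.3, -1.6]
width: 48.2
```

```bash
python3 - <<'E'
from h import *
c=viewer.camera("scene"); f=c["frame"][110:240,180:320]; cv2.imwrite("pics/m2.png",cv2.resize(f[...,::-1],None,fx=4,fy=4,interpolation=cv2.INTER_CUBIC))
s=env.get_state(); print(s["ee_pos"],s["tool_rot"],s["width"],s["wrist_force"])
E
```

```text
[611.44481926 -74.79667461  35.54651196] [ 1.32780536e-01  9.91145243e-01 -5.60656161e-05  6.58613986e-04] 47.94525008469919 [-0.28032109 -0.24334844 -1.29793368]
```

View pics/m2.png

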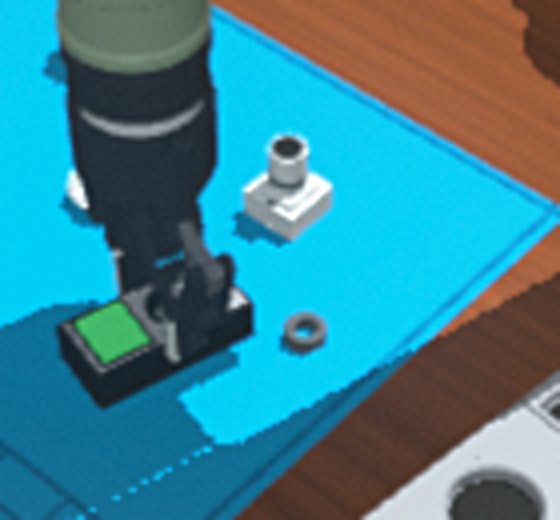

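{"name": "step_arm", "arguments": {"slide": [[0,0,0.03],[0,0,0.03],[-0.014,0.02,0.03],[-0.028,0.04,0.03],[-0.028,0.04,0.02],[-0.028,0.04,0.01],[-0.028,0.04,0],[-0.028,0.04,0]], "angular": [[0,0,0],[0,0,0.007],[0,0,0.007],[0,0,0.007],[0,0,0.007],[0,0,0.007],[0,0,0.007],[0,0,0.007]]}}

```text
clock: 4.87
ee_pos: [533.4, 36.1, 110.2]
tool_rot: [0.056, 0.998, 0.0, 0.0]
wrist_force: [-0.1, 0.0, -1.6]
width: 48.3
```

{"name": "step_arm", "arguments": {"slide": [[-0.028,0.04,0],[-0.028,0.04,0],[-0.028,0.04,0],[-0.028,0.04,0],[-0.028,0.04,0],[-0.025,0.04,0],[0,0,0],[0,0,0]], "angular": [[0,0,0],[0,0,0],[0,0,0],[0,0,0],[0,0,0],[0,0,0],[0,0,0],[0,0,0]]}}

```text
clock: 5.53
ee_pos: [450.6, 156.1, 109.8]
tool_rot: [0.055, 0.998, -0.0, -0.0]
wrist_force: [-1.2, -0.3, -2.2]
width: 48.1
```

```bash
cat >> h.py <<'E'
def blob(x,y,r,zl,zh,cams=("top","scene")):
    for n in cams:
        c=viewer.camera(n); W=world(c); X,Y,Z=W[...,0],W[...,1],W[...,2]
        s=(np.hypot(X-x,Y-y)<r)&(Z>zl)&(Z<zh)
        if s.sum()<10: print(n,"few",s.sum()); continue
        q=cv2.minAreaRect(W[s][:,:2].astype(np.float32))
        print(n,s.sum(),np.round(q[0],1),np.round(q[1],1),round(q[2],1),"z",np.percentile(Z[s],[5,50,95]).round(1))
        save(c,"last_"+n+".png")
def st():
    for _ in range(1):
        s=env.get_state(); print(s["clock"],s["ee_pos"].round(1),s["tool_rot"].round(4),round(s["width"],1),s["wrist_force"].round(1))
E
python3 - <<'E'
from h import *
blob(452,155,75,60,140); st()
E
```

```text
top 462 [453.5 143.6] [107.9  50.7] 8.4 z [105.9 122.8 126.1]
scene 1046 [460.5 154. ] [75.9 98.8] 75.8 z [100.  122.6 133.1]
5.6333 [451.9 155.1 109.9] [ 5.620e-02  9.984e-01 -1.000e-04  4.000e-04] 48.4 [-0.5 -0.1 -1.2]
```

View pics/last_scene.png

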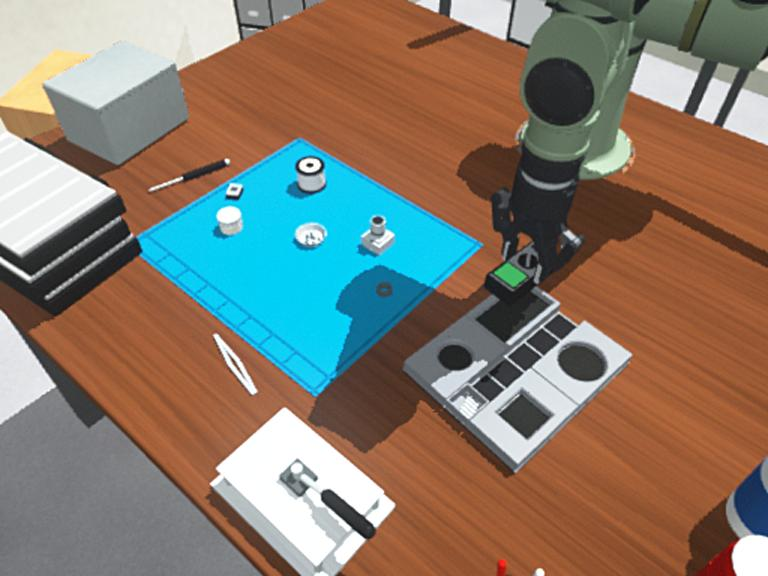

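```bash
python3 - <<'E'
from h import *
t=np.radians(-6.4); u=np.array([np.cos(t),np.sin(t)]); v=np.array([-u[1],u[0]])
for n in("top","scene"):
    c=viewer.camera(n); W=world(c); d=W[...,:2]-[452,155]; a=d@u; b=d@v; Z=W[...,2]
    for lo,hi in((98,112),(112,121),(121,128)):
        s=(abs(b)<30)&(abs(a)<75)&(Z>lo)&(Z<hi)
        if s.sum()>5: print(n,lo,s.sum(),"u",np.percentile(a[s],[0,2,98,100]).round(1),"v",np.percentile(b[s],[2,98]).round(1))
    far=(abs(b)<15)&(a>20)&(a<70)&(Z>80)
    print("top face z",np.percentile(Z[far],[10,50,90]).round(1) if far.any() else None)
E
```

```text
top 98 32 u [-47.7 -46.6  46.8  48.2] v [-26.6 -25.3]
top 112 99 u [-49.9 -49.5  52.2  52.4] v [-26.2  22.1]
top 121 326 u [-49.  -45.7  50.   51.6] v [-24.9  18.7]
top face z [123.2 559.1 569.6]
scene 98 155 u [-37.1 -31.3  56.9  57.2] v [-21.2  25.3]
scene 112 172 u [-43.4 -32.4  56.4  57.1] v [-24.7  28.5]
scene 121 573 u [-42.7 -31.6  52.4  56.3] v [-24.3  23.1]
top face z [125.  399.5 485.4]
```

{"name": "step_arm", "arguments": {"slide": [[-0.005,0,-0.02],[0,0,-0.03],[0,0,-0.03],[0,0,-0.025],[0,0,-0.015],[0,0,-0.012],[0,0,-0.01],[0,0,0]], "angular": [[0,0,0],[0,0,0],[0,0,0],[0,0,0],[0,0,0],[0,0,0],[0,0,0],[0,0,0]]}}

```text
clock: 6.4
ee_pos: [448.7, 155.0, 38.2]
tool_rot: [0.057, 0.998, -0.0, -0.0]
wrist_force: [0.3, 0.2, -0.6]
width: 48.4
```

{"name": "step_arm", "arguments": {"slide": [[0,0,-0.003],[0,0,-0.003],[0,0,-0.003],[0,0,-0.003],[0,0,0],[0,0,0]], "angular": [[0,0,0],[0,0,0],[0,0,0],[0,0,0],[0,0,0],[0,0,0]]}}

```text
clock: 6.9
ee_pos: [449.1, 155.4, 33.0]
tool_rot: [0.056, 0.998, 0.0, 0.0]
wrist_force: [-0.1, 0.7, -1.5]
width: 48.5
```

{"name": "step_arm", "arguments": {"slide": [[0,0,-0.002],[0,0,-0.002],[0,0,0],[0,0,0],[0,0,0]], "angular": [[0,0,0],[0,0,0],[0,0,0],[0,0,0],[0,0,0]]}}

```text
clock: 7.32
ee_pos: [449.1, 155.4, 32.8]
tool_rot: [0.056, 0.998, 0.0, 0.001]
wrist_force: [-6.3, -0.9, 22.0]
width: 48.3
```

```bash
python3 - <<'E'
from h import *
st()
t=np.radians(-6.4); u=np.array([np.cos(t),np.sin(t)]); v=np.array([-u[1],u[0]])
for n in("top","scene"):
    c=viewer.camera(n); W=world(c); d=W[...,:2]-[452,155]; a=d@u; b=d@v; Z=W[...,2]
    s=(abs(b)<40)&(abs(a)<90)&(Z>38)&(Z<50)
    print(n,s.sum(),"u",np.percentile(a[s],[0,2,98,100]).round(1),"v",np.percentile(b[s],[2,98]).round(1))
    far=(abs(b)<15)&(a>25)&(a<50)&(Z<80)
    print("top face z",np.percentile(Z[far],[10,50,90]).round(1) if far.any() else None)
    save(c,"ms_"+n+".png")
st()
E
```

```text
7.3167 [449.1 155.4  32.8] [5.610e-02 9.984e-01 0.000e+00 6.000e-04] 48.3 [-6.3 -0.9 22. ]
top 312 u [-51.9 -50.2  48.6  49.3] v [-26.2  19.7]
top face z [43.2 46.3 49.5]
scene 644 u [-48.  -33.   52.4  53.4] v [-24.6  30.4]
top face z [44.1 46.3 47.7]
7.4167 [449.1 155.4  32.8] [5.610e-02 9.984e-01 0.000e+00 6.000e-04] 47.6 [-6.1 -1.7 21.1]
```

{"name": "step_arm", "arguments": {"slide": [[0,0,0.002],[0,0,0],[0,0,0],[0,0,0],[0,0,0],[0,0,0],[0,0,0],[0,0,0]], "angular": [[0,0,0],[0,0,0],[0,0,0],[0,0,0],[0,0,0],[0,0,0],[0,0,0],[0,0,0]], "jaw": -1}}

```text
clock: 8.08
ee_pos: [448.8, 155.3, 31.6]
tool_rot: [0.056, 0.998, -0.0, -0.0]
wrist_force: [-0.2, 0.4, -0.1]
width: 84.8
```

{"name": "step_arm", "arguments": {"slide": [[0,0,0.01],[0,0,0.02],[0,0,0.03],[0,0,0.04],[0,0,0.04],[0,0,0.04],[0,0,0.02],[0,0,0]], "angular": [[0,0,0],[0,0,0],[0,0,0],[0,0,0],[0,0,0],[0,0,0],[0,0,0],[0,0,0]]}}

```text
clock: 8.75
ee_pos: [450.7, 155.7, 134.4]
tool_rot: [0.056, 0.998, 0.001, 0.002]
wrist_force: [0.5, 0.3, -0.8]
width: 85.6
```

```bash
python3 - <<'E'
from h import *
blob(452,155,70,37,55)
st()
E
```

```text
top 487 [450.4 153.3] [ 49.8 102.2] 84.3 z [41.8 46.3 49.3]
scene 843 [453.8 155.6] [ 51.1 105.2] 82.9 z [40.2 45.9 49.4]
8.85 [449.  155.3 132. ] [5.620e-02 9.984e-01 1.000e-04 5.000e-04] 85.6 [-0.7  0.1  0.6]
```

{"name": "step_arm", "arguments": {"slide": [[0.005,-0.03,0],[0.005,-0.06,0],[0.005,-0.06,0],[0.005,-0.06,-0.01],[0.005,-0.06,-0.01],[0.005,-0.06,-0.01],[0.005,-0.06,-0.01],[0.003,-0.06,-0.01]], "angular": [[0,0,0],[0,0,0],[0,0,0],[0,0,0],[0,0,0],[0,0,0],[0,0,0],[0,0,0]]}}

```text
clock: 9.52
ee_pos: [466.9, -70.9, 105.4]
tool_rot: [0.056, 0.998, 0.0, -0.001]
wrist_force: [0.4, 0.4, 0.7]
width: 85.7
```

{"name": "step_arm", "arguments": {"slide": [[0,-0.05,-0.01],[0,-0.02,0],[0,0,-0.02],[0,0,-0.03],[0,0,-0.03],[0,0,-0.03],[0,0,-0.02],[0,0,0]], "angular": [[0,0,0],[0,0,0],[0,0,0],[0,0,0],[0,0,0],[0,0,0],[0,0,0],[0,0,0]]}}

```text
clock: 10.18
ee_pos: [465.7, -103.4, 34.5]
tool_rot: [0.056, 0.998, 0.001, -0.002]
wrist_force: [-0.5, 0.4, -0.9]
width: 85.3
```

{"name": "step_arm", "arguments": {"slide": [[0.003,-0.001,-0.004],[0,0,-0.002],[0,0,0]], "angular": [[0,0,0],[0,0,0],[0,0,0]]}}

```text
clock: 10.43
ee_pos: [470.0, -105.3, 34.2]
tool_rot: [0.056, 0.998, -0.0, 0.0]
wrist_force: [-1.4, 1.0, -1.1]
width: 85.3
```

{"name": "step_arm", "arguments": {"slide": [[0,0,0],[0,0,0],[0,0,0],[0,0,0],[0,0,0],[0,0,0],[0,0,0],[0,0,0]], "angular": [[0,0,0],[0,0,0],[0,0,0],[0,0,0],[0,0,0],[0,0,0],[0,0,0],[0,0,0]], "jaw": 1}}

```text
clock: 11.1
ee_pos: [469.6, -105.3, 34.2]
tool_rot: [0.056, 0.998, -0.0, 0.0]
wrist_force: [-1.2, -0.3, 5.9]
width: 22.3
```

{"name": "step_arm", "arguments": {"slide": [[0,0,0],[0,0,0],[0,0,0],[0,0,0],[0,0,0.01],[0,0,0.02],[0,0,0.02],[0,0,0]], "angular": [[0,0,0],[0,0,0],[0,0,0],[0,0,0],[0,0,0],[0,0,0],[0,0,0],[0,0,0]]}}

```text
clock: 11.77
ee_pos: [470.8, -105.7, 60.9]
tool_rot: [0.056, 0.998, -0.0, 0.002]
wrist_force: [0.5, 0.4, -0.4]
width: 21.9
```

```bash
python3 - <<'E'
from h import *
st()
c=viewer.camera("scene"); f=c["frame"][90:220,190:330]; cv2.imwrite("pics/n1.png",cv2.resize(f[...,::-1],None,fx=4,fy=4,interpolation=cv2.INTER_CUBIC))
E
```

```text
11.7667 [ 470.8 -105.7   60.9] [ 5.610e-02  9.984e-01 -5.000e-04  1.500e-03] 21.9 [ 0.5  0.4 -0.4]
```

View pics/n1.png

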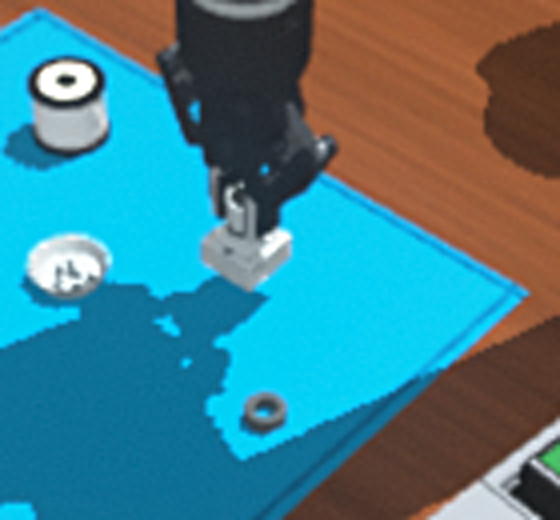

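{"name": "step_arm", "arguments": {"slide": [[0.004,0.01,0.03],[0.009,0.03,0.04],[0.0175,0.0535,0.04],[0.0175,0.0535,0.02],[0.0175,0.0535,0.01],[0.0175,0.0535,0],[0.0175,0.0535,0],[0.0175,0.0535,0]], "angular": [[0,0,0],[0,0,-0.007],[0,0,-0.007],[0,0,-0.007],[0,0,-0.007],[0,0,-0.007],[0,0,0],[0,0,0]]}}

```text
clock: 12.48
ee_pos: [528.6, 76.7, 129.0]
tool_rot: [0.111, 0.994, 0.0, 0.0]
wrist_force: [0.8, -0.4, -0.4]
width: 21.9
```

{"name": "step_arm", "arguments": {"slide": [[0.0175,0.0535,0],[0.0175,0.0535,0],[0.0175,0.0535,0],[0.0175,0.0535,0],[0.0175,0.0535,0],[0.0175,0.0535,0],[0.02,0.06,0],[0,0,0]], "angular": [[0,0,0],[0,0,0],[0,0,0],[0,0,0],[0,0,0],[0,0,0],[0,0,0],[0,0,0]]}}

```text
clock: 13.15
ee_pos: [592.1, 271.0, 128.5]
tool_rot: [0.109, 0.994, 0.002, 0.001]
wrist_force: [0.2, 0.2, 0.1]
width: 21.7
```

{"name": "step_arm", "arguments": {"slide": [[0,0,0],[0,0,0]], "angular": [[0,0,0],[0,0,0]]}}

```text
clock: 13.32
ee_pos: [590.2, 265.5, 128.2]
tool_rot: [0.111, 0.994, -0.0, -0.001]
wrist_force: [0.3, -0.6, 0.3]
width: 22.0
```

{"name": "step_arm", "arguments": {"slide": [[0.002,0,-0.02],[0,0,-0.03],[0,0,-0.03],[0,0,-0.025],[0,0,-0.02],[0,0,-0.015],[0,0,-0.01],[0,0,0]], "angular": [[0,0,0],[0,0,0],[0,0,0],[0,0,0],[0,0,0],[0,0,0],[0,0,0],[0,0,0]]}}

```text
clock: 13.98
ee_pos: [591.2, 265.1, 52.6]
tool_rot: [0.111, 0.994, -0.0, -0.001]
wrist_force: [-0.2, -0.7, -0.4]
width: 21.8
```

{"name": "step_arm", "arguments": {"slide": [[0,0,-0.003],[0,0,-0.003],[0,0,0],[0,0,0],[0,0,0]], "angular": [[0,0,0],[0,0,0],[0,0,0],[0,0,0],[0,0,0]]}}

```text
clock: 14.4
ee_pos: [592.1, 266.0, 51.2]
tool_rot: [0.111, 0.994, 0.0, 0.0]
wrist_force: [0.2, -0.0, -1.5]
width: 21.8
```

```bash
python3 - <<'E'
from h import *
st(); blob(591,265,32,30,43); st()
E
```

```text
14.4 [592.1 266.   51.2] [1.109e-01 9.938e-01 1.000e-04 3.000e-04] 21.8 [ 0.2 -0.  -1.5]
top 70 [586.9 265.4] [38.7 39.9] 1.5 z [33.5 39.5 42.4]
scene 190 [593.6 265.3] [39.9 40.2] 85.8 z [30.9 38.8 42.4]
14.5 [592.1 265.9  51.1] [1.109e-01 9.938e-01 1.000e-04 3.000e-04] 21.7 [-0.3  0.2 -0.5]
```

{"name": "step_arm", "arguments": {"slide": [[0,0,-0.003],[0,0,-0.003],[0,0,0],[0,0,0]], "angular": [[0,0,0],[0,0,0],[0,0,0],[0,0,0]]}}

```text
clock: 14.83
ee_pos: [592.1, 265.9, 48.2]
tool_rot: [0.111, 0.994, 0.0, 0.0]
wrist_force: [-1.0, 1.1, 4.0]
width: 22.1
```

{"name": "step_arm", "arguments": {"slide": [[0,0,-0.001],[0,0,0],[0,0,0],[0,0,0],[0,0,0],[0,0,0],[0,0,0],[0,0,0]], "angular": [[0,0,0],[0,0,0],[0,0,0],[0,0,0],[0,0,0],[0,0,0],[0,0,0],[0,0,0]], "jaw": -1}}

```text
clock: 15.5
ee_pos: [591.8, 265.8, 47.2]
tool_rot: [0.111, 0.994, 0.0, -0.0]
wrist_force: [0.3, -0.3, 0.3]
width: 85.5
```

{"name": "step_arm", "arguments": {"slide": [[0,0,0.01],[0,0,0.02],[0,0,0.03],[0,0,0.04],[0,0,0.04],[0,0,0.03],[0,0,0.02],[0,0,0]], "angular": [[0,0,0],[0,0,0],[0,0,0],[0,0,0],[0,0,0],[0,0,0],[0,0,0],[0,0,0]]}}

```text
clock: 16.17
ee_pos: [593.6, 266.4, 145.7]
tool_rot: [0.111, 0.994, 0.001, 0.002]
wrist_force: [1.2, -0.0, 0.5]
width: 85.3
```

```bash
python3 - <<'E'
from h import *
st(); blob(591,265,32,30,43); blob(591,265,32,63,80);blob(607,-320,45,27,45);blob(434,-300,45,41,60)
E
```

```text
16.1667 [593.6 266.4 145.7] [0.1109 0.9938 0.0011 0.0024] 85.3 [ 1.2 -0.   0.5]
top 99 [577.9 264.8] [42.2 19.3] 89.9 z [33.3 37.3 42.1]
scene 254 [589.4 266. ] [39.6 45.9] 85.6 z [31.2 37.2 41.9]
top 32 [586.3 267. ] [23.6 15.6] 34.1 z [66.1 70.5 74. ]
scene 131 [592.2 265.9] [24.5 23.1] 13.4 z [65.1 70.3 73.1]
top 212 [ 606.3 -321. ] [37.3 38.7] 53.5 z [28.7 32.8 35.4]
scene 134 [ 609.3 -318.5] [37.3 35.3] 50.8 z [28.3 31.3 33.6]
top 434 [ 434.1 -301. ] [55.  51.3] 88.9 z [44.3 47.4 50.2]
scene 216 [ 434.9 -298.2] [54.1 52.7] 61.1 z [43.2 45.7 47.7]
```

{"name": "step_arm", "arguments": {"slide": [[0.002,-0.03,0],[0.002,-0.05,0],[0.002,-0.06,0],[0.002,-0.06,0],[0.002,-0.06,0],[0.002,-0.06,0],[0.002,-0.06,0],[0.002,-0.06,0]], "angular": [[0,0,0],[0,0,0],[0,0,0],[0,0,0],[0,0,0],[0,0,0],[0,0,0],[0,0,0]]}}

```text
clock: 17.23
ee_pos: [599.4, 43.5, 142.1]
tool_rot: [0.111, 0.994, -0.0, -0.0]
wrist_force: [-0.1, -0.8, 1.0]
width: 85.2
```

{"name": "step_arm", "arguments": {"slide": [[0.002,-0.06,-0.008],[0.002,-0.06,-0.008],[0.002,-0.06,-0.008],[0.002,-0.06,-0.008],[0.002,-0.06,-0.008],[0.002,-0.06,-0.008],[0.002,-0.06,-0.008],[0.002,-0.06,-0.008]], "angular": [[0,0,0],[0,0,0],[0,0,0],[0,0,0],[0,0,0],[0,0,0],[0,0,0],[0,0,0]]}}

```text
clock: 17.9
ee_pos: [607.1, -196.4, 109.8]
tool_rot: [0.111, 0.994, -0.0, -0.0]
wrist_force: [0.0, 0.6, -0.8]
width: 85.3
```

{"name": "step_arm", "arguments": {"slide": [[0,-0.06,0],[0,-0.06,0],[0,-0.06,0],[0,-0.05,0],[0,-0.02,0],[0,0,0],[0,0,0],[0,0,0]], "angular": [[0,0,0],[0,0,0],[0,0,0],[0,0,0],[0,0,0],[0,0,0],[0,0,0],[0,0,0]]}}

```text
clock: 18.57
ee_pos: [607.6, -317.7, 110.0]
tool_rot: [0.11, 0.994, 0.001, -0.0]
wrist_force: [-0.4, 1.0, 1.0]
width: 85.5
```

{"name": "step_arm", "arguments": {"slide": [[0,-0.004,-0.02],[0,0,-0.04],[0,0,-0.04],[0,0,-0.04],[0,0,-0.025],[0,0,-0.015],[0,0,-0.01],[0,0,0]], "angular": [[0,0,0],[0,0,0],[0,0,0],[0,0,0],[0,0,0],[0,0,0],[0,0,0],[0,0,0]]}}

```text
clock: 19.23
ee_pos: [607.6, -320.5, 14.4]
tool_rot: [0.111, 0.994, 0.0, -0.001]
wrist_force: [0.1, -1.0, 0.3]
width: 85.3
```

{"name": "step_arm", "arguments": {"slide": [[0,0,0],[0,0,0],[0,0,0],[0,0,0],[0,0,0],[0,0,0],[0,0,0],[0,0,0]], "angular": [[0,0,0],[0,0,0],[0,0,0],[0,0,0],[0,0,0],[0,0,0],[0,0,0],[0,0,0]], "jaw": 1}}

```text
clock: 19.9
ee_pos: [608.7, -321.8, 16.6]
tool_rot: [0.111, 0.994, -0.001, 0.001]
wrist_force: [-0.2, 0.6, 5.5]
width: 35.4
```

{"name": "step_arm", "arguments": {"slide": [[0,0,0],[0,0,0],[0,0,0],[0,0,0],[0,0,0.01],[0,0,0.02],[0,0,0.02],[0,0,0]], "angular": [[0,0,0],[0,0,0],[0,0,0],[0,0,0],[0,0,0],[0,0,0],[0,0,0],[0,0,0]]}}

```text
clock: 20.57
ee_pos: [609.3, -322.1, 43.1]
tool_rot: [0.111, 0.994, -0.001, 0.002]
wrist_force: [-0.2, -1.1, -0.3]
width: 35.3
```

```bash
python3 - <<'E'
from h import *
st()
c=viewer.camera("scene"); f=c["frame"][60:190,90:230]; cv2.imwrite("pics/j1.png",cv2.resize(f[...,::-1],None,fx=4,fy=4,interpolation=cv2.INTER_CUBIC))
E
```

```text
20.5667 [ 609.3 -322.1   43.1] [ 1.109e-01  9.938e-01 -9.000e-04  1.600e-03] 35.3 [-0.2 -1.1 -0.3]
```

View pics/j1.png

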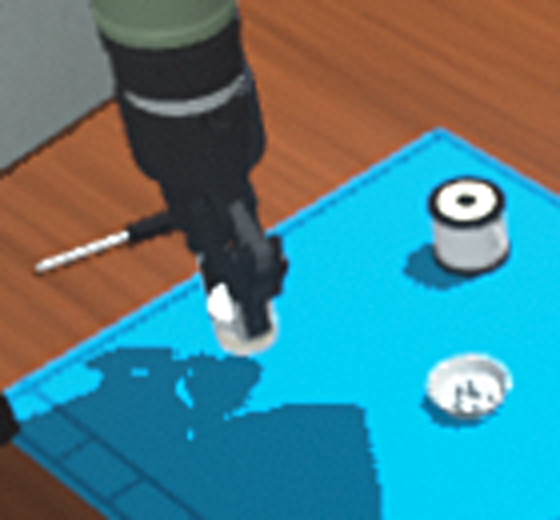

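{"name": "step_arm", "arguments": {"slide": [[0,0,0.03],[0,0,0.05],[-0.004,0.03,0.05],[-0.004,0.05,0.03],[-0.004,0.06,0.01],[-0.004,0.06,0.01],[-0.004,0.06,0],[-0.004,0.06,0]], "angular": [[0,0,0],[0,0,0],[0,0,0],[0,0,0],[0,0,0],[0,0,0],[0,0,0],[0,0,0]]}}

```text
clock: 21.28
ee_pos: [595.7, -160.0, 130.7]
tool_rot: [0.111, 0.994, -0.0, 0.0]
wrist_force: [0.8, -0.2, -1.1]
width: 35.9
```

{"name": "step_arm", "arguments": {"slide": [[-0.004,0.06,0],[-0.004,0.06,0],[-0.004,0.06,0],[-0.004,0.06,0],[-0.004,0.06,0],[-0.004,0.06,0],[-0.004,0.06,0],[-0.004,0.06,0]], "angular": [[0,0,0],[0,0,0],[0,0,0],[0,0,0],[0,0,0],[0,0,0],[0,0,0],[0,0,0]]}}

```text
clock: 21.95
ee_pos: [579.4, 80.2, 130.2]
tool_rot: [0.111, 0.994, -0.0, -0.0]
wrist_force: [0.5, 0.1, -0.5]
width: 35.7
```

{"name": "step_arm", "arguments": {"slide": [[-0.004,0.06,0],[-0.002,0.04,0],[0,0.02,0],[0,0,0],[0,0,0],[0,0,0]], "angular": [[0,0,0],[0,0,0],[0,0,0],[0,0,0],[0,0,0],[0,0,0]]}}

```text
clock: 22.45
ee_pos: [577.0, 137.6, 130.2]
tool_rot: [0.112, 0.994, -0.0, -0.0]
wrist_force: [-0.8, -0.6, -0.7]
width: 35.4
```

{"name": "step_arm", "arguments": {"slide": [[0.002,0.006,-0.02],[0,0,-0.04],[0,0,-0.04],[0,0,-0.035],[0,0,-0.025],[0,0,-0.02],[0,0,-0.01],[0,0,0]], "angular": [[0,0,0],[0,0,0],[0,0,0],[0,0,0],[0,0,0],[0,0,0],[0,0,0],[0,0,0]]}}

```text
clock: 23.12
ee_pos: [577.1, 141.1, 33.8]
tool_rot: [0.111, 0.994, -0.0, -0.001]
wrist_force: [-0.4, 0.0, -0.4]
width: 35.9
```

{"name": "step_arm", "arguments": {"slide": [[0,0,-0.002],[0,0,0],[0,0,0],[0,0,0]], "angular": [[0,0,0],[0,0,0],[0,0,0],[0,0,0]]}}

```text
clock: 23.45
ee_pos: [578.5, 141.9, 35.1]
tool_rot: [0.111, 0.994, 0.0, 0.001]
wrist_force: [-0.3, 0.2, 0.1]
width: 36.0
```

```bash
python3 - <<'E'
from h import *
blob(577,141,20,30,56); st()
E
```

```text
top few 2
scene 191 [581.5 135.5] [39.4 23.4] 38.0 z [33.5 49.8 53.3]
23.55 [578.3 141.9  34.9] [1.109e-01 9.938e-01 1.000e-04 5.000e-04] 35.8 [-0.8  0.2 -1.3]
```

{"name": "step_arm", "arguments": {"slide": [[0,0,-0.003],[0,0,-0.003],[0,0,0],[0,0,0],[0,0,0]], "angular": [[0,0,0],[0,0,0],[0,0,0],[0,0,0],[0,0,0]]}}

```text
clock: 23.97
ee_pos: [577.8, 141.8, 31.2]
tool_rot: [0.111, 0.994, -0.0, -0.0]
wrist_force: [0.6, -0.2, -1.3]
width: 35.3
```

{"name": "step_arm", "arguments": {"slide": [[0,0,-0.001],[0,0,0],[0,0,0]], "angular": [[0,0,0],[0,0,0],[0,0,0]]}}

```text
clock: 24.22
ee_pos: [577.8, 141.8, 30.7]
tool_rot: [0.111, 0.994, -0.0, -0.0]
wrist_force: [0.2, 0.2, -0.6]
width: 35.7
```

{"name": "step_arm", "arguments": {"slide": [[0,0,-0.002],[0,0,0],[0,0,0]], "angular": [[0,0,0],[0,0,0],[0,0,0]]}}

```text
clock: 24.47
ee_pos: [577.9, 141.8, 30.6]
tool_rot: [0.111, 0.994, -0.0, 0.0]
wrist_force: [-2.7, -0.2, 5.6]
width: 35.4
```

Contact at the expected height; release and lift.

{"name": "step_arm", "arguments": {"slide": [[0,0,0],[0,0,0],[0,0,0],[0,0,0],[0,0,0],[0,0,0],[0,0,0],[0,0,0]], "angular": [[0,0,0],[0,0,0],[0,0,0],[0,0,0],[0,0,0],[0,0,0],[0,0,0],[0,0,0]], "jaw": -1}}

```text
clock: 25.13
ee_pos: [577.9, 141.8, 29.7]
tool_rot: [0.111, 0.994, -0.0, -0.0]
wrist_force: [0.4, 0.9, 0.6]
width: 85.2
```

{"name": "step_arm", "arguments": {"slide": [[0,0,0.01],[0,0,0.02],[0,0,0.04],[0,0,0.04],[0,0,0.04],[0,0,0.04],[0,0,0.02],[0,0,0]], "angular": [[0,0,0],[0,0,0],[0,0,0],[0,0,0],[0,0,0],[0,0,0],[0,0,0],[0,0,0]]}}

```text
clock: 25.8
ee_pos: [580.0, 142.1, 138.2]
tool_rot: [0.111, 0.994, 0.001, 0.003]
wrist_force: [0.8, 0.4, -0.6]
width: 85.4
```

```bash
python3 - <<'E'
from h import *
blob(577,141,32,38,56); st()
E
```

```text
top 106 [569.2 140.2] [28.4 31.7] 43.4 z [42.6 46.2 48.2]
scene 248 [577.7 142.9] [36.9 37.7] 53.1 z [40.  45.7 48.2]
25.9 [577.9 141.8 134.9] [1.110e-01 9.938e-01 1.000e-04 3.000e-04] 85.4 [-1.2 -1.  -0.9]
```

{"name": "step_arm", "arguments": {"slide": [[-0.01,-0.03,0],[-0.016,-0.05,0],[-0.0195,-0.06,0],[-0.0195,-0.06,0],[-0.0195,-0.06,0],[-0.0195,-0.06,0],[-0.0195,-0.06,0],[-0.0195,-0.06,0]], "angular": [[0,0,0],[0,0,0],[0,0,0],[0,0,0],[0,0,0],[0,0,0],[0,0,0],[0,0,0]]}}

```text
clock: 26.57
ee_pos: [504.0, -79.7, 133.3]
tool_rot: [0.111, 0.994, 0.0, -0.001]
wrist_force: [0.7, -1.0, -0.8]
width: 85.6
```

{"name": "step_arm", "arguments": {"slide": [[-0.0195,-0.06,-0.006],[-0.0195,-0.06,-0.006],[-0.0195,-0.06,-0.006],[-0.0195,-0.06,-0.006],[-0.0195,-0.06,-0.006],[-0.0195,-0.06,-0.006],[-0.018,-0.055,-0.006],[-0.008,-0.028,-0.006]], "angular": [[0,0,0],[0,0,0],[0,0,0],[0,0,0],[0,0,0],[0,0,0],[0,0,0],[0,0,0]]}}

```text
clock: 27.23
ee_pos: [432.2, -302.4, 109.3]
tool_rot: [0.113, 0.994, 0.0, -0.001]
wrist_force: [0.1, -0.5, -1.6]
width: 85.2
```

{"name": "step_arm", "arguments": {"slide": [[0,0,0],[0,0,0],[0,0,0]], "angular": [[0,0,0],[0,0,0],[0,0,0]]}}

```text
clock: 27.48
ee_pos: [433.9, -298.6, 109.9]
tool_rot: [0.111, 0.994, 0.001, -0.001]
wrist_force: [-0.3, 0.0, -0.3]
width: 85.6
```

{"name": "step_arm", "arguments": {"slide": [[0.002,-0.002,-0.02],[0,0,-0.04],[0,0,-0.04],[0,0,-0.04],[0,0,-0.025],[0,0,-0.015],[0,0,-0.006],[0,0,0]], "angular": [[0,0,0],[0,0,0],[0,0,0],[0,0,0],[0,0,0],[0,0,0],[0,0,0],[0,0,0]]}}

```text
clock: 28.15
ee_pos: [435.8, -299.8, 17.1]
tool_rot: [0.11, 0.994, 0.0, -0.0]
wrist_force: [0.1, 0.3, 0.4]
width: 85.2
```

{"name": "step_arm", "arguments": {"slide": [[0,0,0],[0,0,0],[0,0,0],[0,0,0],[0,0,0],[0,0,0],[0,0,0],[0,0,0]], "angular": [[0,0,0],[0,0,0],[0,0,0],[0,0,0],[0,0,0],[0,0,0],[0,0,0],[0,0,0]], "jaw": 1}}

```text
clock: 28.82
ee_pos: [436.7, -301.2, 19.0]
tool_rot: [0.111, 0.994, -0.0, 0.001]
wrist_force: [-0.6, -0.0, 5.4]
width: 52.5
```

{"name": "step_arm", "arguments": {"slide": [[0,0,0],[0,0,0],[0,0,0],[0,0,0],[0,0,0.01],[0,0,0.02],[0,0,0.02],[0,0,0]], "angular": [[0,0,0],[0,0,0],[0,0,0],[0,0,0],[0,0,0],[0,0,0],[0,0,0],[0,0,0]]}}

```text
clock: 29.48
ee_pos: [437.1, -301.8, 45.2]
tool_rot: [0.111, 0.994, -0.001, 0.001]
wrist_force: [1.0, 0.3, -1.2]
width: 52.5
```

```bash
python3 - <<'E'
from h import *
st()
c=viewer.camera("scene"); f=c["frame"][50:180,140:280]; cv2.imwrite("pics/s1.png",cv2.resize(f[...,::-1],None,fx=4,fy=4,interpolation=cv2.INTER_CUBIC))
E
```

```text
29.4833 [ 437.1 -301.8   45.2] [ 0.111   0.9938 -0.0011  0.0014] 52.5 [ 1.   0.3 -1.2]
```

View pics/s1.png

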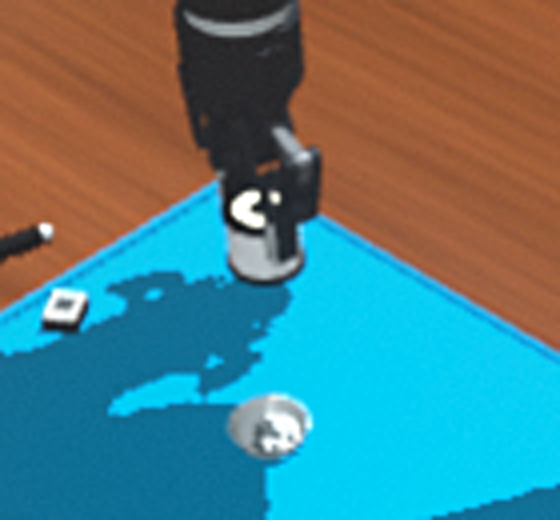

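{"name": "step_arm", "arguments": {"slide": [[0,0,0.03],[0,0,0.05],[0.003,0.03,0.06],[0.003,0.05,0.04],[0.003,0.06,0.02],[0.003,0.06,0.01],[0.003,0.06,0],[0.003,0.06,0]], "angular": [[0,0,0],[0,0,0],[0,0,0],[0,0,0],[0,0,0],[0,0,0],[0,0,0],[0,0,0]]}}

```text
clock: 30.2
ee_pos: [444.9, -139.6, 148.3]
tool_rot: [0.111, 0.994, -0.0, 0.001]
wrist_force: [0.9, 0.4, -2.2]
width: 52.2
```

{"name": "step_arm", "arguments": {"slide": [[0.003,0.06,0],[0.003,0.06,0],[0.003,0.06,0],[0.003,0.06,0],[0.003,0.06,0],[0.003,0.06,0],[0.003,0.06,0],[0.003,0.06,0]], "angular": [[0,0,0],[0,0,0],[0,0,0],[0,0,0],[0,0,0],[0,0,0],[0,0,0],[0,0,0]]}}

```text
clock: 30.87
ee_pos: [456.5, 100.8, 147.7]
tool_rot: [0.111, 0.994, -0.0, 0.0]
wrist_force: [-0.2, 0.1, -2.0]
width: 52.3
```

{"name": "step_arm", "arguments": {"slide": [[0.003,0.06,0],[0.003,0.06,0],[0.003,0.06,0],[0.003,0.06,0],[0.003,0.06,0],[0.003,0.04,0],[0.002,0.02,0],[0,0,0]], "angular": [[0,0,0],[0,0,0],[0,0,0],[0,0,0],[0,0,0],[0,0,0],[0,0,0],[0,0,0]]}}

```text
clock: 31.53
ee_pos: [466.8, 281.0, 147.5]
tool_rot: [0.11, 0.994, 0.0, 0.0]
wrist_force: [-0.0, 1.0, -3.3]
width: 52.1
```

{"name": "step_arm", "arguments": {"slide": [[0,0,0],[0,0,0],[0,0,0]], "angular": [[0,0,0],[0,0,0],[0,0,0]]}}

```text
clock: 31.78
ee_pos: [466.8, 278.0, 147.7]
tool_rot: [0.112, 0.994, -0.0, -0.0]
wrist_force: [0.6, 0.7, -2.4]
width: 52.2
```

{"name": "step_arm", "arguments": {"slide": [[0,0.005,-0.03],[0,0,-0.045],[0,0,-0.045],[0,0,-0.04],[0,0,-0.03],[0,0,-0.02],[0,0,-0.012],[0,0,0]], "angular": [[0,0,0],[0,0,0],[0,0,0],[0,0,0],[0,0,0],[0,0,0],[0,0,0],[0,0,0]]}}

```text
clock: 32.45
ee_pos: [466.4, 280.9, 35.9]
tool_rot: [0.111, 0.994, -0.0, -0.001]
wrist_force: [-1.0, 0.1, -2.4]
width: 52.4
```

{"name": "step_arm", "arguments": {"slide": [[0,0,-0.003],[0,0,0],[0,0,0],[0,0,0]], "angular": [[0,0,0],[0,0,0],[0,0,0],[0,0,0]]}}

```text
clock: 32.78
ee_pos: [467.4, 282.1, 36.1]
tool_rot: [0.111, 0.994, 0.0, 0.001]
wrist_force: [0.0, -0.7, -2.6]
width: 51.9
```

{"name": "step_arm", "arguments": {"slide": [[0,0,-0.003],[0,0,-0.002],[0,0,0],[0,0,0]], "angular": [[0,0,0],[0,0,0],[0,0,0],[0,0,0]]}}

```text
clock: 33.12
ee_pos: [467.1, 282.0, 33.1]
tool_rot: [0.111, 0.994, 0.0, 0.0]
wrist_force: [-0.2, 0.8, 0.9]
width: 52.5
```

{"name": "step_arm", "arguments": {"slide": [[0,0,-0.001],[0,0,0],[0,0,0]], "angular": [[0,0,0],[0,0,0],[0,0,0]]}}

```text
clock: 33.37
ee_pos: [467.1, 282.0, 33.0]
tool_rot: [0.111, 0.994, 0.0, 0.0]
wrist_force: [-1.9, -0.9, 6.0]
width: 52.3
```

Spool is on the floor (force reversed); release and lift well away.

{"name": "step_arm", "arguments": {"slide": [[0,0,0],[0,0,0],[0,0,0],[0,0,0],[0,0,0],[0,0,0],[0,0,0],[0,0,0]], "angular": [[0,0,0],[0,0,0],[0,0,0],[0,0,0],[0,0,0],[0,0,0],[0,0,0],[0,0,0]], "jaw": -1}}

```text
clock: 34.03
ee_pos: [466.9, 281.8, 32.2]
tool_rot: [0.111, 0.994, -0.0, -0.0]
wrist_force: [0.4, 0.8, -0.1]
width: 85.2
```

{"name": "step_arm", "arguments": {"slide": [[0,0,0.01],[0,0,0.02],[0,0,0.04],[0,0,0.06],[0,0,0.06],[0,0,0.06],[0,0,0.06],[0,0,0.03]], "angular": [[0,0,0],[0,0,0],[0,0,0],[0,0,0],[0,0,0],[0,0,0],[0,0,0],[0,0,0]]}}

```text
clock: 34.7
ee_pos: [468.4, 282.5, 207.3]
tool_rot: [0.111, 0.994, 0.001, 0.003]
wrist_force: [1.8, 0.3, -0.5]
width: 85.2
```

{"name": "step_arm", "arguments": {"slide": [[-0.01,-0.03,0],[-0.02,-0.06,0],[-0.02,-0.06,0],[-0.02,-0.06,0],[-0.02,-0.06,0],[-0.02,-0.06,0],[-0.02,-0.06,0],[-0.01,-0.03,0]], "angular": [[0,0,0],[0,0,0],[0,0,0],[0,0,0],[0,0,0],[0,0,0],[0,0,0],[0,0,0]]}}

```text
clock: 35.37
ee_pos: [395.5, 69.6, 203.2]
tool_rot: [0.112, 0.994, -0.0, 0.0]
wrist_force: [0.2, -0.2, -0.4]
width: 85.3
```

{"name": "step_arm", "arguments": {"slide": [[0,-0.03,0],[0,-0.06,0],[0,-0.06,0],[0,-0.06,0],[0,-0.03,0],[0,0,0],[0,0,0],[0,0,0]], "angular": [[0,0,0],[0,0,0],[0,0,0],[0,0,0],[0,0,0],[0,0,0],[0,0,0],[0,0,0]]}}

```text
clock: 36.03
ee_pos: [396.8, -47.7, 202.7]
tool_rot: [0.111, 0.994, 0.0, 0.0]
wrist_force: [-0.5, -0.5, -0.5]
width: 85.2
```

```bash
python3 - <<'E'
from h import *
st()
for nm,x,y,r,a,b in(("spool",466,281,40,54,70),("jar",577,141,30,40,55),("meter",452,155,70,38,55),("nozzle neck",591,265,25,62,80),("dish",534,-199,35,8,30)):
    print(nm); blob(x,y,r,a,b)
E
```

```text
36.0333 [396.8 -47.7 202.7] [1.109e-01 9.938e-01 2.000e-04 2.000e-04] 85.2 [-0.5 -0.5 -0.5]
spool
top 413 [463.1 279.8] [48.7 53.7] 0.2 z [58.1 60.7 63.6]
scene 471 [466.3 282.4] [52.4 54.1] 24.4 z [57.9 60.4 62.5]
jar
top 210 [573.6 140.2] [35.9 36.8] 0.2 z [43.4 46.7 49.5]
scene 237 [578.  143.5] [37.2 36.9] 68.1 z [42.1 45.9 48.3]
meter
top 932 [450.3 153.9] [ 50.3 102.4] 83.2 z [42.4 46.7 50.5]
scene 832 [453.3 155.8] [ 50.1 104.6] 83.4 z [41.1 45.9 49.4]
nozzle neck
top 96 [588.7 263.3] [24.  23.4] 9.0 z [66.3 70.5 73.4]
scene 134 [592.2 265.4] [25.7 22.8] 31.2 z [64.9 70.6 72.3]
dish
top 144 [ 532.7 -200.3] [49.6 50. ] 26.2 z [ 8.2 11.2 16.3]
scene 94 [ 535.3 -198.4] [50.  51.1] 17.5 z [ 8.5 11.6 15.2]
```

View pics/last_scene.png

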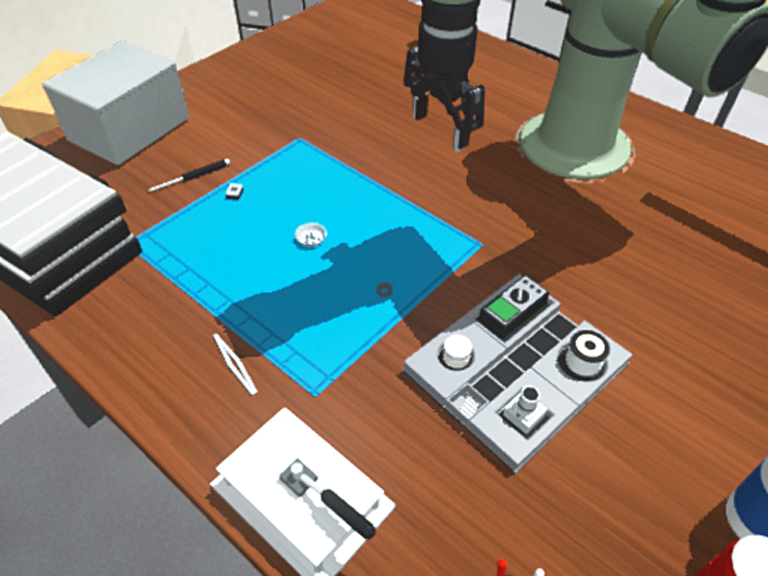

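All four sit in their pockets: meter at pixel (515,305), jar (457,352), spool (587,352) and nozzle (527,408). The dish at (311,236) has not moved, and the arm is clear. Top heights match the seated values (60, 46, 46 and 70 mm).

```bash
python3 -c "
from rig import env
print(env.hand_in())"
```

```text
the job is handed in; nothing more can be done
None
```

I put all four things back in their own pockets, lowering each until the wrist force showed contact with the floor before letting go. I handed the job in at about 37 s of the 106 s allowed; the hand-in gives no verdict.

Last checks, from both cameras with the arm raised and clear:

| Thing | Distance from its module's centre (limit 14 mm) | Top height, measured / expected when seated |
|---|---|---|
| Spool | about 3 mm or less | 60.5 / 60 mm |
| Jar | about 3.5 mm or less | 46 / 46 mm |
| Meter (raised face) | about 2 mm | 46 / 46 mm |
| Nozzle (neck) | about 3 mm | 70.5 / 70 mm |

- **Upright:** all four looked upright in the last picture.
- **Dish of screws:** it measured within about 1.5 mm of where it started, which is within measuring error, and it was not tipped.
- **Disagreement:** the two cameras differed from each other by 2–5 mm sideways. The calibration is good to about 2 mm each, so this is roughly as expected and well inside the 14 mm limit. No check failed.

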